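# Press a splined cutter home in a drill's quick-change chuck

## Task

Take the orange-collared cutter out of the wooden bit stand and fit it into the upturned chuck of the yellow right-angle drill: turn it until its splines mesh with the cross-shaped socket, then slide it down against the spring until its steel flange sits flush on the chuck. Finish while still holding the cutter by its orange collar and pressing it fully home, so that someone else can lock it, and leave the other things where they are.

Things in the scene. Friction and masses are not known exactly. Their poses are not given: they have to be found in the camera images.
- cutter: Loose cutter (0.2 to 0.35 kg), upright in one hole of the stand. Origin: centre of the underside of its steel flange (42 mm disc, z 0 to 5 mm); z up along its axis. Orange collar to grip: 34 mm along its x, 26 mm along its y (two flats), z 5 to 49 mm; pointed steel nose above, to z 61 mm. Splined shank below, to z -34 mm (see cutter_tip).
- cutter_tip (a point): Bottom end of the cutter's shank, 34 mm below its origin, same axes. Shank: four splines forming a cross along x and y, 26 mm across, each 7 mm thick; the last 6 mm taper to 22 mm across and 3 mm thick. A quarter turn about z gives the same cross.
- stand: Wooden bit stand, a fixed block 70 mm along its x, 220 mm along its y, 45 mm high, origin at the centre of its underside, z up. Two round holes 31 mm wide and 38 mm deep at y = +55 and y = -55 mm hold the cutter and the hole saw; their flanges rest on the top face.
- chuck: Black and steel chuck of the drill, 48 mm across, fixed, not turning, mouth up. Origin: centre of its flat rim, 100 mm above the bench; z up. Socket: a cross along its x and y (not the drill's), slots 9 mm wide, 28 mm across, so the cutter fits at any quarter turn, 1 mm spare on each side. Cutter home: its origin at this origin, flange on the rim.
- plunger (a joint): Brass spring plunger in the middle of the socket, in m, 0 at rest (top 26 mm below the rim), growing as it is pressed down, 0.008 when the cutter is home, at most 0.010. The spring pushes up with 6 N at 0 and 14 N at 0.008, so it lifts a cutter that is not held down.
- drill: The yellow and black right-angle drill lying in its plywood cradle, fixed. Origin: on the bench, straight below the chuck; the body points along its +x, away from the robot, to 330 mm from the origin, cradle 110 mm wide, at most 86 mm high beside the chuck.
- holesaw: Bystander: grey toothed hole saw in the other hole of the stand, 50 mm across, its top 47 mm above the stand. Origin: centre of the underside of its flange.
- cup: Bystander: clear plastic cup, 60 mm wide and 60 mm high, origin at the centre of its underside.
- screwdriver: Bystander: yellow screwdriver lying on the bench, about 200 mm long.

How it is judged:
By the outcome, as a careful person would: the job done as asked, in the order asked, and still so for the second after the job is handed in, while the arm keeps its last pose, push and grip.
It also fails if it takes over 48 s, if anything falls off the work surface, if the arm or the gripper's body presses on something with over 40 N, if the wrist force passes 120 N, or if a joint passes its speed limit or range.

## Robot

A 6-joint arm with a two-finger parallel gripper is mounted at the origin on the work surface. World frame = base frame: x ahead of the robot, y to its left, z up, the work surface at z = 0. Lengths are in m, angles in degrees, forces in N, time in s.
With the tool pointing down it reaches from about 0.25 to 0.725 m from the base axis. Payload 9.7 kg.
Tool frame: the origin (TCP) lies at the very end of the fingers, on their centre line; the grasp point (between the pads) lies 19 mm behind it; z points along the fingers, y is the line along which they close (so a half turn about z gives the same grasp; the last joint's range is limited). The gripper opens to 85 mm and grips with 20 to 120 N. Pads are 22 mm wide; open, the fingers measure 114 mm over their backs; the gripper's body (76 mm by 85 mm) begins 54 mm behind the grasp point. The pads swing forward as they close: fully open they stand 13 mm farther back than shut.
Start: joints at [70.875, 4.979, 10.078, 95.1, 0, 90], TCP at [0.18, 0.52, 0.231] pointing down, gripper open.
Joint ranges: [-179.16, 179.16], [-48.56, 103.87], [-65.8, 70.77], [-126.05, 130.52], [-82.76, 87.17], [-180, 180]. Speed limits (degrees/s): [127.2, 127.2, 147.25, 180, 180, 180].

## Interface

Orientations are given as [roll, pitch, yaw] about the fixed x, y, z axes, in that order (R = Rz(yaw) Ry(pitch) Rx(roll)).
In Python, from workcell import telemetry, optics, workorder gives the robot as it stands.
- The arm moves only by the shell command python3 -m handwheel 'ROWS' [FORCE]. ROWS is JSON, a list of rows, each an object of numbers: "tx", "ty", "tz": the shift along the tool's x, y, z in m; "ax", "ay", "az": the turn, a rotation vector about the tool's x, y, z in degrees; "jaw": the gripper command: -1 is shut, 1 is fully open, values between are in proportion. A call has exactly 10 rows; each row shifts and turns the commanded pose from where the row before left it, along the tool's axes as they then stand; what a row does not reach is not made up. A row lasts 1/8 s, in which the tool goes at most 62.5 mm and 10.7 degrees, less where a joint would pass 70% of its speed; a pose out of reach is approached as far as the arm can. A call is refused whole if a number of a shift passes 0.0625 or a number of a turn 10.7, either way. A call with a gripper value outside its range is refused whole. The fingers move at their own pace and stop on an object; FORCE is the grip in N (left out, the last holds). Time passes only in rows, so rows that do not move let the fingers close, or fill a call up. It gives the time, the measured TCP pose, the force, the opening and the grip force at its end, in the units of the state.
- telemetry.get_obs(): the state, without advancing time (a new reading comes with each control period).
- optics.camera(name): name is "scene" or "top" or "wrist"; returns a dict with "color" (384x512x3 uint8, red, green, blue), "K" (3x3 intrinsics, pixels), "extrinsics" (4x4, takes a point from camera to world coordinates); the wrist camera has in their place "mount" (4x4, takes a point from camera to tool coordinates, whose origin is the TCP and whose axes are the flange's). Camera axes: x right, y down, z forward; pixel columns grow to the right and rows downward; lengths in m; the calibration is good to about 2 mm. A picture is of the moment at which its call begins: read the wrist's pose just before it. There is no depth.
- workorder.job_done(): hands the job in; it is judged then, once.
The state is a dict: "time": time; "q": joint angles; "qd": joint speeds; "joint_efforts": joint torques, N m; "ee_pos": TCP position; "tcp_rot": TCP orientation; "wrist_force": force on the tool from outside, world axes, zero at the start; "torque": the same for the moment, N m; "opening": finger opening in m; "grasp_force": force on a finger pad.
Only numpy, scipy, OpenCV 4.12 (cv2) and the standard library are available. Lean on these libraries where they do the work, as an engineer would, in place of code of your own. Each camera call takes 0.05 s, during which the arm holds its last target. There are 200 camera calls.

## Working session

There is one attempt and no reset: what is moved stays moved. The work goes in short steps, Python scripts to look and compute and a shell command to move; the robot and the scene stay as the last step left them, time stands still between calls to the robot, and variables do not carry over. Pictures are saved under pics/ and viewed, at most 10 in all, crops included, and the job is handed in when it is done.

```bash
ls; mkdir -p pics
cat > h.py <<'E'
import numpy as np,cv2
from scipy.spatial.transform import Rotation as R
from workcell import telemetry, optics, workorder
def snap(name,fn=None):
    o=telemetry.get_obs(); c=optics.camera(name)
    if name=='wrist':
        T=np.eye(4);T[:3,:3]=R.from_euler('xyz',o['tcp_rot'],degrees=True).as_matrix();T[:3,3]=o['ee_pos']
        E=T@np.array(c['mount'])
    else: E=np.array(c['extrinsics'])
    if fn: cv2.imwrite('pics/'+fn,c['color'][:,:,::-1])
    return c['color'],np.array(c['K']),E,o
def plane(uv,K,E,z):
    uv=np.atleast_2d(np.array(uv,float))
    d=(E[:3,:3]@np.linalg.inv(K)@np.c_[uv,np.ones(len(uv))].T).T
    return E[:3,3]+d*((z-E[2,3])/d[:,2])[:,None]
def proj(p,K,E):
    q=np.linalg.inv(E)@np.r_[p,1]; q=K@q[:3]; return q[:2]/q[2]
E
python3 - <<'E'
from h import *
o=telemetry.get_obs();print(o)
for n in ['top','scene','wrist']:
    im,K,E,o=snap(n,n+'0.png')
    print(n,K.round(1).tolist(),E.round(3).tolist())
a=cv2.imread('pics/top0.png');b=cv2.imread('pics/scene0.png')
E
```

```text
pics
{'time': 0.0, 'q': array([7.08765732e+01, 5.01148504e+00, 1.00333826e+01, 9.50993029e+01,
       1.18981735e-04, 9.00011443e+01]), 'qd': array([ 0.06799725,  0.01588   ,  0.06572503, -0.02518269, -0.04350234,
        0.03976251]), 'joint_efforts': array([-1.83388926e-03, -5.20386887e+01,  4.64805079e+01,  1.62930926e-02,
       -1.22495812e-04, -6.06782997e-07]), 'ee_pos': array([0.18010526, 0.51942782, 0.23056978]), 'tcp_rot': array([-1.79922595e+02, -1.17435713e-04,  1.60875429e+02]), 'wrist_force': array([-0.48641536,  0.08800763,  0.28718209]), 'torque': array([-0.02948614, -0.05223977, -0.00458542]), 'grasp_force': 0.0, 'opening': 0.08553027100939294}
top [[422.4, 0.0, 255.1], [0.0, 422.4, 193.9], [0.0, 0.0, 1.0]] [[-0.01, -0.993, 0.122, 0.452], [-1.0, 0.011, 0.011, 0.022], [-0.012, -0.122, -0.992, 1.139], [0.0, 0.0, 0.0, 1.0]]
scene [[354.3, 0.0, 251.9], [0.0, 354.3, 191.9], [0.0, 0.0, 1.0]] [[-0.39, 0.746, -0.54, 0.987], [0.921, 0.312, -0.235, 0.183], [-0.007, -0.589, -0.808, 0.658], [0.0, 0.0, 0.0, 1.0]]
wrist [[282.5, 0.0, 254.0], [0.0, 282.5, 190.2], [0.0, 0.0, 1.0]] [[0.327, 0.895, 0.303, 0.102], [0.945, -0.31, -0.106, 0.548], [-0.001, 0.321, -0.947, 0.373], [0.0, 0.0, 0.0, 1.0]]
```

View pics/top0.png

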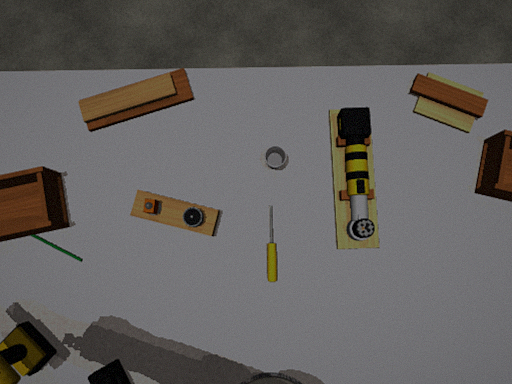

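View pics/scene0.png

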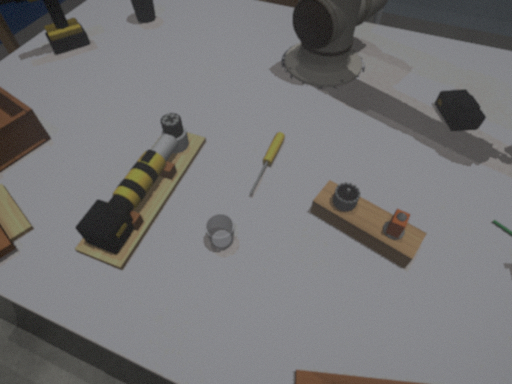

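The top view shows the cutter at about (151,206) in the stand, the hole saw at (193,217), the chuck at (361,229), the cup at (276,158) and the screwdriver at (272,250). The scene view agrees, with the cutter at (398,222) and the chuck at (172,122).

Run:
```python
from h import *
im,K,E,o=snap('top')
hsv=cv2.cvtColor(im,cv2.COLOR_RGB2HSV)
sub=im[190:245,125:225]; 
m=cv2.inRange(hsv,(3,190,60),(14,255,255)); m[:,:135]=0;m[:190]=0;m[225:]=0;m[:,175:]=0
ys,xs=np.nonzero(m); print('orange',len(xs),xs.mean(),ys.mean(), plane([xs.mean(),ys.mean()],K,E,.085))
print('nose',plane([152,206],K,E,.1),'saw',plane([193,217],K,E,.09),'chuck',plane([361.5,229],K,E,.1))
w=cv2.inRange(hsv,(8,70,60),(25,255,255)); w[:185]=0;w[240:]=0;w[:,:125]=0;w[:,225:]=0
c=max(cv2.findContours(w,0,2)[0],key=cv2.contourArea); r=cv2.minAreaRect(c);print(r)
P=plane(cv2.boxPoints(r),K,E,.045);print(P.round(3))
cv2.imwrite('pics/c1.png',cv2.resize(np.hstack([im[180:250,125:225],im[195:265,310:410]])[:,:,::-1],None,fx=4,fy=4,interpolation=2))
```

```text
orange 89 149.22471910112358 205.76404494382024 [[0.55425769 0.29963837 0.085     ]]
nose [[0.55213803 0.28877766 0.1       ]] saw [[0.5244656 0.1884408 0.09     ]] chuck [[ 0.48994167 -0.2261427   0.1       ]]
((173.91177368164062, 212.3529510498047), (84.40239715576172, 26.92145538330078), 14.03624439239502)
[[0.534 0.361 0.045]
 [0.603 0.345 0.045]
 [0.546 0.13  0.045]
 [0.479 0.147 0.045]]
```

View pics/c1.png

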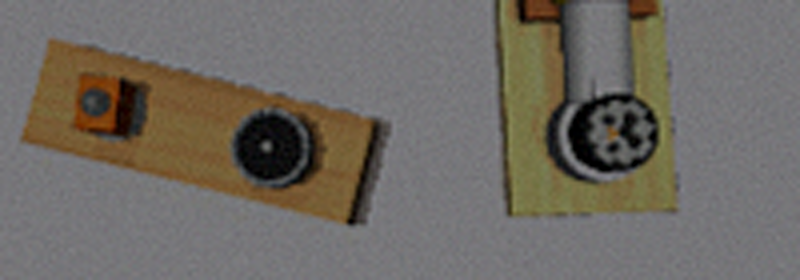

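The crop shows the cutter nose near (149,205) and the chuck centre near (363,227), with a cross of dark slots in it. I'll move the TCP above the cutter so the wrist camera can take a closer look.

```bash
python3 -m handwheel '[{"tx":-0.047,"ty":-0.0098,"jaw":1},{"tx":-0.047,"ty":-0.0098,"jaw":1},{"tx":-0.047,"ty":-0.0098,"jaw":1},{"tx":-0.047,"ty":-0.0098,"jaw":1},{"tx":-0.047,"ty":-0.0098,"jaw":1},{"tx":-0.047,"ty":-0.0098,"jaw":1},{"tx":-0.047,"ty":-0.0098,"jaw":1},{"tx":-0.047,"ty":-0.0098,"jaw":1},{"tx":-0.047,"ty":-0.0098,"jaw":1},{"jaw":1}]'
python3 - <<'E'
from h import *
im,K,E,o=snap('wrist','w1.png');print(o['ee_pos'],o['tcp_rot'],o['q'])
E
```

```text
[0.18016259 0.51950583 0.23083109] [-1.79950178e+02  5.95356126e-04  1.60874550e+02] [ 7.08739634e+01  5.00139398e+00  1.00517468e+01  9.51001753e+01
 -5.95866160e-04  8.99994137e+01]$[0]: bad value
```

View pics/w1.png

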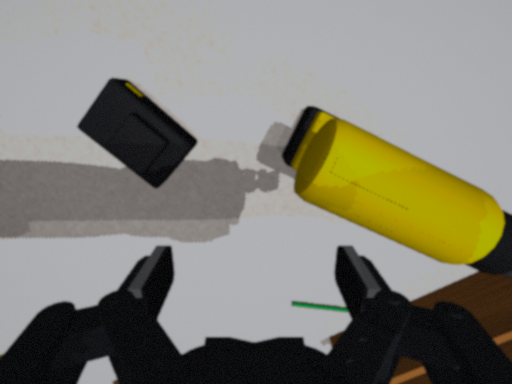

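The arm did not move: the call was refused with "bad value". The picture shows only another drill, and the fingers at (160,270) and (345,270). I'll retry with every key written out.

```bash
python3 -m handwheel '[{"tx":-0.047,"ty":-0.0098,"tz":0,"ax":0,"ay":0,"az":0,"jaw":1},{"tx":-0.047,"ty":-0.0098,"tz":0,"ax":0,"ay":0,"az":0,"jaw":1},{"tx":-0.047,"ty":-0.0098,"tz":0,"ax":0,"ay":0,"az":0,"jaw":1},{"tx":-0.047,"ty":-0.0098,"tz":0,"ax":0,"ay":0,"az":0,"jaw":1},{"tx":-0.047,"ty":-0.0098,"tz":0,"ax":0,"ay":0,"az":0,"jaw":1},{"tx":-0.047,"ty":-0.0098,"tz":0,"ax":0,"ay":0,"az":0,"jaw":1},{"tx":-0.047,"ty":-0.0098,"tz":0,"ax":0,"ay":0,"az":0,"jaw":1},{"tx":-0.047,"ty":-0.0098,"tz":0,"ax":0,"ay":0,"az":0,"jaw":1},{"tx":-0.047,"ty":-0.0098,"tz":0,"ax":0,"ay":0,"az":0,"jaw":1},{"tx":0,"ty":0,"tz":0,"ax":0,"ay":0,"az":0,"jaw":1}]'
python3 - <<'E'
from h import *
im,K,E,o=snap('wrist','w2.png');print(o['ee_pos'],o['tcp_rot'],o['q'])
E
```

```text
time: 1.5
ee_pos: [0.5531, 0.2957, 0.23]
tcp_rot: [-179.9, -0.0, 160.7]
wrist_force: [1.0, 0.2, 0.7]
opening: 0.0854
grasp_force: 0.0
[0.55309921 0.29571338 0.23001182] [-1.79926011e+02 -3.80546011e-02  1.60674253e+02] [ 2.81410847e+01  1.61171239e+01  2.27432103e+01  9.67063338e+01
 -2.19762331e-02  4.74668229e+01]
```

View pics/w2.png

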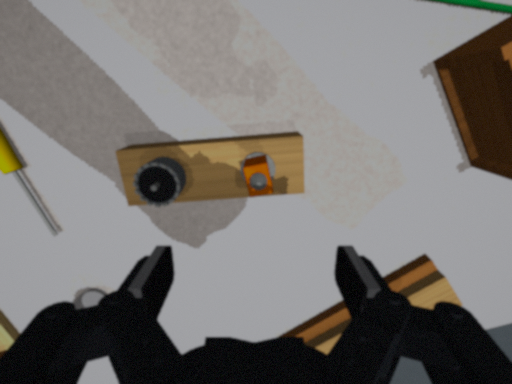

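The wrist view shows the hole saw at (160,181) and the cutter: orange collar at about (258,175), nose tip at (258,181). Next I'll measure the cutter's yaw and position from the lit top face of the collar.

Run:
```python
from h import *
im,K,E,o=snap('wrist')
hsv=cv2.cvtColor(im,cv2.COLOR_RGB2HSV)
m=cv2.inRange(hsv,(3,170,40),(16,255,255)); 
m[:140]=0;m[205:]=0;m[:,225:290]=m[:,225:290];m[:,:225]=0;m[:,290:]=0
top=m.copy(); 
v=hsv[:,:,2]; vals=v[m>0]; t,_=cv2.threshold(vals.reshape(-1,1),0,255,cv2.THRESH_OTSU);print('otsu',t,vals.min(),vals.max())
b=((m>0)&(v>t)).astype('uint8')
c=np.vstack([x for x in cv2.findContours(b,0,1)[0] if len(x)>6]); h=cv2.convexHull(c); print('hull',h[:,0].tolist())
P=plane(h[:,0],K,E,.094)[:,:2]*1000
r=cv2.minAreaRect(P.astype(np.float32));print(r); print(np.round(cv2.boxPoints(r),1).tolist())
g=im[148:202,230:290]
cv2.imwrite('pics/c2.png',cv2.resize(g[:,:,::-1],None,fx=9,fy=9,interpolation=2))
print('tcp px at z.094', proj([*o['ee_pos'][:2],.094],K,E))
```

```text
otsu 123.0 72 166
hull [[270, 194], [268, 194], [246, 180], [245, 179], [243, 174], [243, 169], [244, 168], [259, 165], [265, 165], [266, 166], [269, 177], [270, 181]]
((555.098388671875, 300.7650451660156), (25.623905181884766, 32.76826477050781), 82.35891723632812)
[[537.2000122070312, 290.20001220703125], [569.5999755859375, 285.8999938964844], [573.0, 311.29998779296875], [540.5999755859375, 315.6000061035156]]
tcp px at z.094 [252.55769174 179.5320749 ]
```

View pics/c2.png

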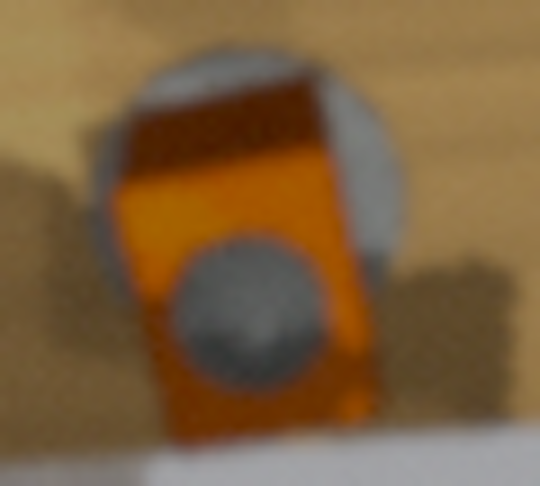

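The crop shows the collar's top face with its corners at crop pixels (115,185), (330,150), (380,410) and (178,440), and the nose at (250,312). Its size, 25.6 x 32.8 mm, fits the collar. The long axis lies at about -7° in world, centred near (0.555, 0.300). I'll turn the tool by -13° about its z and descend onto it.

```bash
python3 -m handwheel '[{"tx":0,"ty":0,"tz":0,"ax":0,"ay":0,"az":-6.5,"jaw":1},{"tx":0,"ty":0,"tz":0,"ax":0,"ay":0,"az":-6.5,"jaw":1},{"tx":-0.0014,"ty":0.0045,"tz":0.015,"ax":0,"ay":0,"az":0,"jaw":1},{"tx":0,"ty":0,"tz":0.03,"ax":0,"ay":0,"az":0,"jaw":1},{"tx":0,"ty":0,"tz":0.03,"ax":0,"ay":0,"az":0,"jaw":1},{"tx":0,"ty":0,"tz":0.03,"ax":0,"ay":0,"az":0,"jaw":1},{"tx":0,"ty":0,"tz":0.03,"ax":0,"ay":0,"az":0,"jaw":1},{"tx":0,"ty":0,"tz":0.02,"ax":0,"ay":0,"az":0,"jaw":1},{"tx":0,"ty":0,"tz":0.018,"ax":0,"ay":0,"az":0,"jaw":1},{"tx":0,"ty":0,"tz":0,"ax":0,"ay":0,"az":0,"jaw":1}]' 90
python3 - <<'E'
from h import *
im,K,E,o=snap('wrist','w3.png')
E
```

```text
time: 2.85
ee_pos: [0.5516, 0.302, 0.0564]
tcp_rot: [-179.9, -0.1, 173.8]
wrist_force: [0.1, 0.0, 0.3]
opening: 0.0856
grasp_force: 0.0
```

View pics/w3.png

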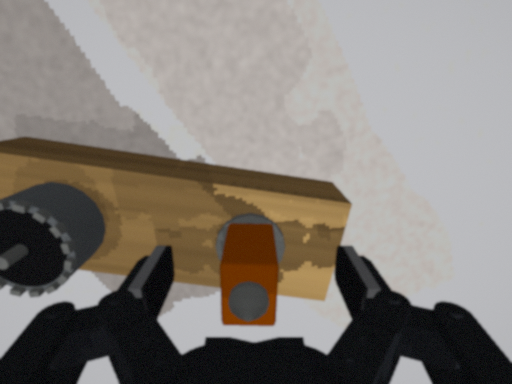

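The collar sits between the fingers and squarely aligned: top face corners (221,262), (278,263), (276,324), (222,322), nose at (249,301). I'll compute the offset along the tool axes.

Run:
```python
from h import *
im,K,E,o=snap('wrist')
T=R.from_euler('xyz',o['tcp_rot'],degrees=True)
hsv=cv2.cvtColor(im,cv2.COLOR_RGB2HSV)
m=cv2.inRange(hsv,(3,170,30),(16,255,255));m[:215]=0;m[335:]=0;m[:,:205]=0;m[:,290:]=0
bot=[int(np.nonzero(m[:,u])[0].max()) for u in range(226,275,6)];print(bot)
P=plane([(221,262.5),(278,263.5),(276,324),(222,322)],K,E,.094)
print(P[:,:2].round(4).tolist(),P.mean(0), T.inv().apply(P.mean(0)-o['ee_pos']), T.inv().apply(P-o['ee_pos']).round(4).tolist())
n=plane([249,301],K,E,.103)[0];print('nose',n,T.inv().apply(n-o['ee_pos']))
```

```text
[320, 320, 320, 320, 320, 320, 320, 320, 300]
[[0.5376, 0.291], [0.5407, 0.3155], [0.5735, 0.3119], [0.5696, 0.2868]] [0.5553425 0.3012977 0.094    ] [-0.003081   -0.00057751 -0.0361613 ] [[0.0135, -0.0127, -0.0361], [0.013, 0.012, -0.0362], [-0.02, 0.0119, -0.0362], [-0.0188, -0.0135, -0.0362]]
nose [0.551508   0.30176702 0.103     ] [ 0.00078859 -0.00052621 -0.04515837]
```

```bash
python3 -m handwheel '[{"tx":-0.0025,"ty":-0.0005,"tz":0,"ax":0,"ay":0,"az":0,"jaw":1},{"tx":0,"ty":0,"tz":0,"ax":0,"ay":0,"az":0,"jaw":-1},{"tx":0,"ty":0,"tz":0,"ax":0,"ay":0,"az":0,"jaw":-1},{"tx":0,"ty":0,"tz":0,"ax":0,"ay":0,"az":0,"jaw":-1},{"tx":0,"ty":0,"tz":0,"ax":0,"ay":0,"az":0,"jaw":-1},{"tx":0,"ty":0,"tz":0,"ax":0,"ay":0,"az":0,"jaw":-1},{"tx":0,"ty":0,"tz":0,"ax":0,"ay":0,"az":0,"jaw":-1},{"tx":0,"ty":0,"tz":0,"ax":0,"ay":0,"az":0,"jaw":-1},{"tx":0,"ty":0,"tz":0,"ax":0,"ay":0,"az":0,"jaw":-1},{"tx":0,"ty":0,"tz":0,"ax":0,"ay":0,"az":0,"jaw":-1}]' 90
```

```text
time: 4.2
ee_pos: [0.5554, 0.3013, 0.0586]
tcp_rot: [180.0, 0.0, 173.9]
wrist_force: [-0.9, -0.9, 4.7]
opening: 0.0248
grasp_force: 88.9
```

Gripped at 88.9 N with a 24.8 mm opening. Next I'll lift and travel toward the chuck.

```bash
python3 -m handwheel '[{"tx":0,"ty":0,"tz":-0.01,"ax":0,"ay":0,"az":0,"jaw":-1},{"tx":0,"ty":0,"tz":-0.02,"ax":0,"ay":0,"az":0,"jaw":-1},{"tx":0,"ty":0,"tz":-0.03,"ax":0,"ay":0,"az":0,"jaw":-1},{"tx":0,"ty":0,"tz":-0.03,"ax":0,"ay":0,"az":0,"jaw":-1},{"tx":0,"ty":0,"tz":-0.03,"ax":0,"ay":0,"az":0,"jaw":-1},{"tx":0,"ty":0,"tz":-0.02,"ax":0,"ay":0,"az":0,"jaw":-1},{"tx":-0.0053,"ty":-0.03,"tz":0,"ax":0,"ay":0,"az":0,"jaw":-1},{"tx":-0.0053,"ty":-0.044,"tz":0,"ax":0,"ay":0,"az":0,"jaw":-1},{"tx":-0.0053,"ty":-0.044,"tz":0,"ax":0,"ay":0,"az":0,"jaw":-1},{"tx":-0.0053,"ty":-0.044,"tz":0,"ax":0,"ay":0,"az":0,"jaw":-1}]' 90
python3 -m handwheel '[{"tx":-0.0053,"ty":-0.0455,"tz":0,"ax":0,"ay":0,"az":0,"jaw":-1},{"tx":-0.0053,"ty":-0.0455,"tz":0,"ax":0,"ay":0,"az":0,"jaw":-1},{"tx":-0.0053,"ty":-0.0455,"tz":0,"ax":0,"ay":0,"az":0,"jaw":-1},{"tx":-0.0053,"ty":-0.0455,"tz":0,"ax":0,"ay":0,"az":0,"jaw":-1},{"tx":-0.0053,"ty":-0.0455,"tz":0,"ax":0,"ay":0,"az":0,"jaw":-1},{"tx":-0.0053,"ty":-0.0455,"tz":0,"ax":0,"ay":0,"az":0,"jaw":-1},{"tx":-0.0053,"ty":-0.0455,"tz":0,"ax":0,"ay":0,"az":0,"jaw":-1},{"tx":-0.0053,"ty":-0.0455,"tz":0,"ax":0,"ay":0,"az":0,"jaw":-1},{"tx":0,"ty":0,"tz":0,"ax":0,"ay":0,"az":0,"jaw":-1},{"tx":0,"ty":0,"tz":0,"ax":0,"ay":0,"az":0,"jaw":-1}]' 90
python3 - <<'E'
from h import *
im,K,E,o=snap('wrist','w4.png')
cv2.imwrite('pics/w4b.png',cv2.resize(im[:,:,::-1],(800,600),interpolation=2))
print(o['q'], proj([.493,-.229,.1],K,E))
E
```

```text
time: 5.45
ee_pos: [0.5587, 0.1367, 0.1982]
tcp_rot: [-180.0, -0.0, 173.9]
wrist_force: [0.8, -0.2, -2.2]
opening: 0.0249
grasp_force: 88.8
time: 6.7
ee_pos: [0.5622, -0.2283, 0.198]
tcp_rot: [180.0, -0.0, 173.8]
wrist_force: [-0.0, 0.7, -1.4]
opening: 0.0249
grasp_force: 88.9
[-2.21086144e+01  1.24047524e+01  1.47215496e+01  9.23696279e+01
  2.20822521e-02 -1.59582347e+01] [242.10219719 112.0543107 ]
```

View pics/w4b.png

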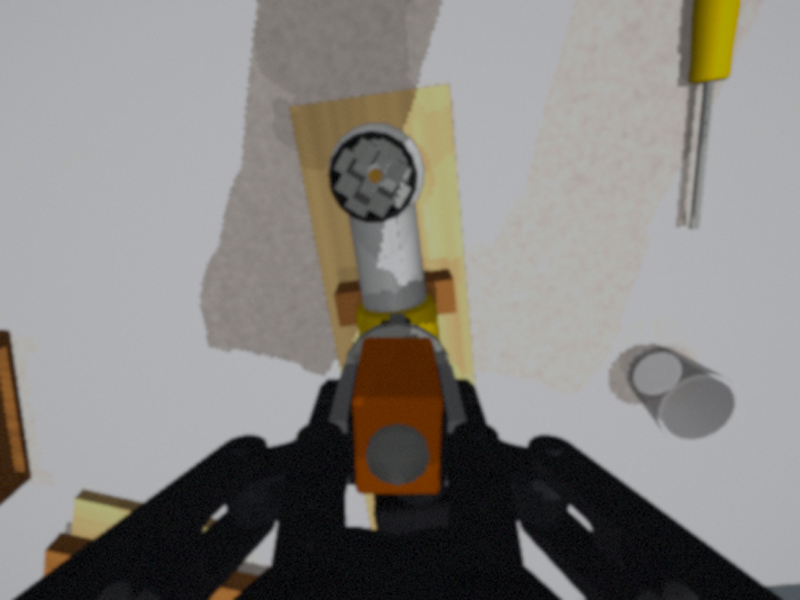

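The wrist view (enlarged ×1.5625) shows the chuck at (373,174) with its steel cross and brass centre, and the cutter held at (398,440). Next I'll rectify the chuck's rim plane for an accurate reading, and measure the held cutter in the tool frame.

Run:
```python
from h import *
acc=0
for i in range(6):
    im,K,E,o=snap('wrist'); acc=acc+im.astype(float)
im=(acc/6).clip(0,255).astype('uint8'); cv2.imwrite('pics/w5.png',im[:,:,::-1])
np.savez('w5.npz',K=K,E=E,p=o['ee_pos'],r=o['tcp_rot'])
# rectified z=.1 : up = world +x, left = +y ; 60 mm, 9 px/mm, centre c
c=np.array([.493,-.229]); s=9
W=[(c[0]+a,c[1]+b,.1) for a,b in [(.03,.03),(.03,-.03),(-.03,-.03),(-.03,.03)]]
px=np.float32([proj(w,K,E) for w in W]); d=np.float32([[0,0],[540,0],[540,540],[0,540]])
w=cv2.warpPerspective(im,cv2.getPerspectiveTransform(px,d),(540,540),flags=2)
w=cv2.convertScaleAbs(w,alpha=1.4)
cv2.imwrite('pics/r5.png',w[:,:,::-1])
T=R.from_euler('xyz',o['tcp_rot'],degrees=True)
zt=o['ee_pos'][2]+.0354
P=plane(np.array([(357,398),(443,400),(440,492),(354,487)])/1.5625,K,E,zt)
print(T.inv().apply(P-o['ee_pos']).round(4).tolist(),T.inv().apply(P.mean(0)-o['ee_pos']))
hsv=cv2.cvtColor(im,cv2.COLOR_RGB2HSV)
m=cv2.inRange(hsv,(0,150,30),(16,255,255));m[:210]=0;m[330:]=0;m[:,:215]=0;m[:,295:]=0
for v in range(216,320,8):
    x=np.nonzero(m[v])[0]; print(v,(x.min(),x.max()) if len(x) else None, end=' ')
print([int(np.nonzero(m[:,u])[0].max()) for u in range(232,280,6)])
print([im[v,245].tolist() for v in range(244,260,2)])
```

```text
[[0.0169, -0.0095, -0.0354], [0.0162, 0.0143, -0.0354], [-0.0154, 0.0145, -0.0354], [-0.0135, -0.0112, -0.0354]] [ 0.00106155  0.00202858 -0.03540016]
216 (np.int64(261), np.int64(263)) 224 (np.int64(232), np.int64(276)) 232 (np.int64(230), np.int64(278)) 240 (np.int64(228), np.int64(280)) 248 (np.int64(227), np.int64(281)) 256 (np.int64(225), np.int64(283)) 264 (np.int64(225), np.int64(283)) 272 (np.int64(225), np.int64(283)) 280 (np.int64(226), np.int64(282)) 288 (np.int64(226), np.int64(282)) 296 (np.int64(226), np.int64(282)) 304 (np.int64(226), np.int64(282)) 312 (np.int64(229), np.int64(281)) [314, 315, 317, 317, 316, 316, 316, 316]
[[82, 36, 1], [81, 35, 1], [81, 34, 0], [80, 34, 0], [82, 34, 0], [91, 40, 0], [100, 44, 0], [101, 44, 0]]
```

View pics/r5.png

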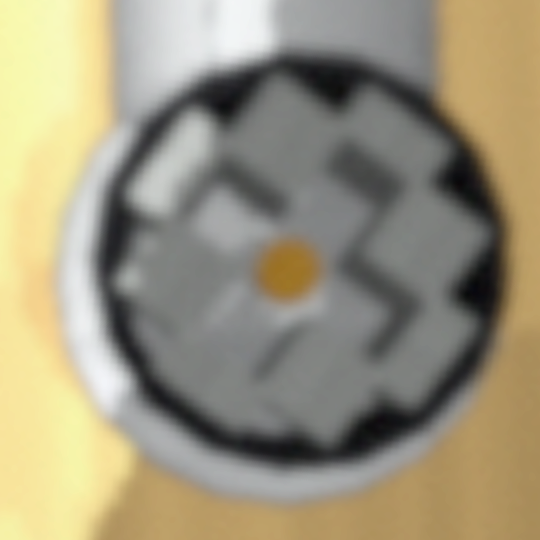

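The rectified chuck (9 px/mm) shows the black rim disc centred near (302,260), the brass plunger at (288,270), and slot arms at about 53.5° above image-right. In world the chuck's cross therefore lies at about 53.5° mod 90. I'll turn the tool by +30° about its z, then look closer at the final yaw so the camera bias cancels.

```bash
python3 -m handwheel '[{"tx":0,"ty":0,"tz":0,"ax":0,"ay":0,"az":10.1,"jaw":-1},{"tx":0,"ty":0,"tz":0,"ax":0,"ay":0,"az":10.1,"jaw":-1},{"tx":0,"ty":0,"tz":0,"ax":0,"ay":0,"az":10.1,"jaw":-1},{"tx":-0.0025,"ty":-0.0087,"tz":0.007,"ax":0,"ay":0,"az":0,"jaw":-1},{"tx":-0.0025,"ty":-0.0087,"tz":0.007,"ax":0,"ay":0,"az":0,"jaw":-1},{"tx":-0.0025,"ty":-0.0087,"tz":0.007,"ax":0,"ay":0,"az":0,"jaw":-1},{"tx":-0.0025,"ty":-0.0087,"tz":0.007,"ax":0,"ay":0,"az":0,"jaw":-1},{"tx":-0.0025,"ty":-0.0087,"tz":0.007,"ax":0,"ay":0,"az":0,"jaw":-1},{"tx":0,"ty":0,"tz":0,"ax":0,"ay":0,"az":0,"jaw":-1},{"tx":0,"ty":0,"tz":0,"ax":0,"ay":0,"az":0,"jaw":-1}]' 90
cat > meas.py <<'E'
from h import *
def rect(im,K,E,c,s=9):
    W=[(c[0]+a,c[1]+b,.1) for a,b in [(.03,.03),(.03,-.03),(-.03,-.03),(-.03,.03)]]
    px=np.float32([proj(w,K,E) for w in W]); d=np.float32([[0,0],[540,0],[540,540],[0,540]])
    return cv2.warpPerspective(im,cv2.getPerspectiveTransform(px,d),(540,540),flags=2)
def ang(w,cu,cv):
    g=cv2.GaussianBlur(cv2.cvtColor(w,cv2.COLOR_RGB2GRAY),(0,0),4).astype(np.float32)
    gx=cv2.Sobel(g,cv2.CV_32F,1,0);gy=cv2.Sobel(g,cv2.CV_32F,0,1)
    Y,X=np.mgrid[:540,:540]; k=(np.hypot(X-cu,Y-cv)<165)&(np.hypot(X-cu,Y-cv)>45)
    a=np.arctan2(-gy,gx)[k]; m=np.hypot(gx,gy)[k]; z=(m**2*np.exp(4j*a)).sum()/(m**2).sum()
    return np.degrees(np.angle(z))/4%90, abs(z)
def disc(w):
    # dark ring and steel face: dark pixels' hull
    g=w.max(axis=2); m=((g<55)).astype('uint8'); m=cv2.morphologyEx(m,cv2.MORPH_OPEN,np.ones((7,7)))
    Y,X=np.mgrid[:540,:540]; m[np.hypot(X-300,Y-260)>240]=0
    c=np.vstack(cv2.findContours(m,0,1)[0]); h=cv2.convexHull(c)
    return cv2.fitEllipse(h),cv2.minEnclosingCircle(h)
def brass(w):
    h=cv2.cvtColor(w,cv2.COLOR_RGB2HSV); m=cv2.inRange(h,(10,120,60),(25,255,255))
    Y,X=np.mgrid[:540,:540]; m[np.hypot(X-290,Y-265)>80]=0
    M=cv2.moments(m,True); return M['m10']/M['m00'],M['m01']/M['m00'],M['m00']
E
python3 - <<'E'
from meas import *
d=np.load('w5.npz');im5=cv2.imread('pics/w5.png')[:,:,::-1].copy()
acc=0
for i in range(6):
    im,K,E,o=snap('wrist'); acc=acc+im.astype(float)
im=(acc/6).clip(0,255).astype('uint8'); cv2.imwrite('pics/w6.png',im[:,:,::-1])
c=np.array([.493,-.229])
for I,k,e in [(im5,d['K'],d['E']),(im,K,E)]:
    w=rect(I,k,e,c); cv2.imwrite('pics/r6.png',cv2.convertScaleAbs(w,alpha=1.4)[:,:,::-1])
    el,mc=disc(w); b=brass(w)
    def wd(u,v,z=.1):
        p=np.array([c[0]+(270-v)/9000,c[1]-(u-270)/9000,.1]); C=e[:3,3]; return (C+(p-C)*((z-C[2])/(.1-C[2])))[:2].round(4)
    print('ellipse',el,'circ',mc,'brass',b); print(wd(*el[0]),wd(*b[:2],.074)); print('angle img',ang(w,*el[0]))
print(o['ee_pos'],o['tcp_rot'])
hsv=cv2.cvtColor(im,cv2.COLOR_RGB2HSV)
m=cv2.inRange(hsv,(0,150,30),(16,255,255));m[:210]=0;m[330:]=0;m[:,:215]=0;m[:,295:]=0
print([(v,np.nonzero(m[v])[0].min(),np.nonzero(m[v])[0].max()) for v in (264,280,296,304)],[int(np.nonzero(m[:,u])[0].max()) for u in range(232,280,6)])
print([im[v,245,0] for v in range(244,264)])
T=R.from_euler('xyz',o['tcp_rot'],degrees=True)
P=plane([(225,255),(283.5,255),(282.5,317),(225.5,317)],K,E,o['ee_pos'][2]+.0354)
print(T.inv().apply(P-o['ee_pos']).round(4).tolist(),T.inv().apply(P.mean(0)-o['ee_pos']))
E
```

```text
time: 8.3
ee_pos: [0.5467, -0.2709, 0.1635]
tcp_rot: [180.0, 0.0, 143.6]
wrist_force: [-0.1, 1.0, -2.6]
opening: 0.0247
grasp_force: 88.9
ellipse ((302.2441101074219, 260.6874084472656), (403.23101806640625, 410.2005920410156), 13.531853675842285) circ ((300.4833068847656, 258.52081298828125), 207.32968139648438) brass (287.94253859348197, 270.24185248713553, 2332.0)
[ 0.494  -0.2326] [ 0.4943 -0.2325]
angle img (np.float32(52.596428), np.float32(0.45895836))
ellipse ((300.32818603515625, 262.7354431152344), (397.4590759277344, 403.61846923828125), 123.86885070800781) circ ((301.9024658203125, 261.100830078125), 203.0562744140625) brass (287.2426813746288, 274.2672889266016, 2357.0)
[ 0.4938 -0.2324] [ 0.494  -0.2323]
angle img (np.float32(53.693687), np.float32(0.5126928))
[ 0.54681639 -0.27072235  0.16355614] [1.79995076e+02 2.42869265e-02 1.43601245e+02]
[(264, np.int64(225), np.int64(283)), (280, np.int64(226), np.int64(283)), (296, np.int64(226), np.int64(282)), (304, np.int64(226), np.int64(281))] [314, 314, 314, 314, 314, 314, 314, 314]
[np.uint8(90), np.uint8(89), np.uint8(90), np.uint8(90), np.uint8(89), np.uint8(90), np.uint8(89), np.uint8(89), np.uint8(92), np.uint8(96), np.uint8(102), np.uint8(107), np.uint8(110), np.uint8(111), np.uint8(112), np.uint8(112), np.uint8(110), np.uint8(111), np.uint8(111), np.uint8(111)]
[[0.0176, -0.011, -0.0354], [0.0175, 0.0142, -0.0354], [-0.0158, 0.0149, -0.0354], [-0.0158, -0.0119, -0.0354]] [ 0.00087437  0.00152891 -0.03540024]
```

Two readings agree: the chuck is at (0.4939, -0.2324), cross angle about 53.2°, and the tool yaw is within 0.4° of that. The held cutter is about 0.9 mm off in tool x. I'll move over the chuck, with the tip still above the rim.

```bash
python3 -m handwheel '[{"tx":0.0107,"ty":-0.0002,"tz":0,"ax":0,"ay":0,"az":0.4,"jaw":-1},{"tx":0.0107,"ty":-0.0002,"tz":0,"ax":0,"ay":0,"az":0,"jaw":-1},{"tx":0.0107,"ty":-0.0002,"tz":0,"ax":0,"ay":0,"az":0,"jaw":-1},{"tx":0.0107,"ty":-0.0002,"tz":0,"ax":0,"ay":0,"az":0,"jaw":-1},{"tx":0.0107,"ty":-0.0002,"tz":0,"ax":0,"ay":0,"az":0,"jaw":-1},{"tx":0.0109,"ty":-0.0003,"tz":0,"ax":0,"ay":0,"az":0,"jaw":-1},{"tx":0,"ty":0,"tz":0.006,"ax":0,"ay":0,"az":0,"jaw":-1},{"tx":0,"ty":0,"tz":0.006,"ax":0,"ay":0,"az":0,"jaw":-1},{"tx":0,"ty":0,"tz":0,"ax":0,"ay":0,"az":0,"jaw":-1},{"tx":0,"ty":0,"tz":0,"ax":0,"ay":0,"az":0,"jaw":-1}]' 90
python3 - <<'E'
from h import *
ims=[]
for n in ['scene','top']:
    acc=0
    for i in range(4):
        im,K,E,o=snap(n); acc=acc+im.astype(float)
    im=(acc/4).astype('uint8'); u,v=proj([.4939,-.2324,.11],K,E).astype(int)
    ims.append(cv2.resize(im[v-30:v+30,u-40:u+40],(400,300),interpolation=2))
cv2.imwrite('pics/s7.png',np.hstack(ims)[:,:,::-1]);print(o['ee_pos'],o['tcp_rot'],o['wrist_force'])
E
```

```text
time: 9.85
ee_pos: [0.4943, -0.2335, 0.1511]
tcp_rot: [-180.0, -0.0, 143.2]
wrist_force: [-0.2, -0.8, -2.1]
opening: 0.0252
grasp_force: 88.9
[ 0.49428821 -0.23345681  0.15138614] [1.79997703e+02 9.36656596e-03 1.43175120e+02] [-0.29617499 -0.42977694 -2.40686679]
```

Exactly on target, and the tip is about 4 mm above the rim. I'll descend gently by 10 mm and read the forces.

```bash
python3 -m handwheel '[{"tx":0,"ty":0,"tz":0.001,"ax":0,"ay":0,"az":0,"jaw":-1},{"tx":0,"ty":0,"tz":0.0012,"ax":0,"ay":0,"az":0,"jaw":-1},{"tx":0,"ty":0,"tz":0.0012,"ax":0,"ay":0,"az":0,"jaw":-1},{"tx":0,"ty":0,"tz":0.0012,"ax":0,"ay":0,"az":0,"jaw":-1},{"tx":0,"ty":0,"tz":0.0012,"ax":0,"ay":0,"az":0,"jaw":-1},{"tx":0,"ty":0,"tz":0.0012,"ax":0,"ay":0,"az":0,"jaw":-1},{"tx":0,"ty":0,"tz":0.001,"ax":0,"ay":0,"az":0,"jaw":-1},{"tx":0,"ty":0,"tz":0.001,"ax":0,"ay":0,"az":0,"jaw":-1},{"tx":0,"ty":0,"tz":0.001,"ax":0,"ay":0,"az":0,"jaw":-1},{"tx":0,"ty":0,"tz":0,"ax":0,"ay":0,"az":0,"jaw":-1}]' 90
```

```text
time: 11.5
ee_pos: [0.4942, -0.2334, 0.1412]
tcp_rot: [-180.0, -0.0, 143.2]
wrist_force: [0.1, -0.7, -1.6]
opening: 0.0249
grasp_force: 88.9
```

Entered about 6 mm with no contact force. Continuing down 14 mm, to just above the plunger.

```bash
python3 -m handwheel '[{"tx":0,"ty":0,"tz":0.0015,"ax":0,"ay":0,"az":0,"jaw":-1},{"tx":0,"ty":0,"tz":0.0015,"ax":0,"ay":0,"az":0,"jaw":-1},{"tx":0,"ty":0,"tz":0.0015,"ax":0,"ay":0,"az":0,"jaw":-1},{"tx":0,"ty":0,"tz":0.0015,"ax":0,"ay":0,"az":0,"jaw":-1},{"tx":0,"ty":0,"tz":0.0015,"ax":0,"ay":0,"az":0,"jaw":-1},{"tx":0,"ty":0,"tz":0.0015,"ax":0,"ay":0,"az":0,"jaw":-1},{"tx":0,"ty":0,"tz":0.0015,"ax":0,"ay":0,"az":0,"jaw":-1},{"tx":0,"ty":0,"tz":0.0015,"ax":0,"ay":0,"az":0,"jaw":-1},{"tx":0,"ty":0,"tz":0.002,"ax":0,"ay":0,"az":0,"jaw":-1},{"tx":0,"ty":0,"tz":0,"ax":0,"ay":0,"az":0,"jaw":-1}]' 90
```

```text
time: 12.75
ee_pos: [0.4941, -0.2334, 0.1271]
tcp_rot: [-180.0, -0.0, 143.2]
wrist_force: [0.4, 0.3, -2.3]
opening: 0.025
grasp_force: 88.9
```

Full-size splines are meshed and there is still no side force. I'll press on against the spring, 12.5 mm.

```bash
python3 -m handwheel '[{"tx":0,"ty":0,"tz":0.0015,"ax":0,"ay":0,"az":0,"jaw":-1},{"tx":0,"ty":0,"tz":0.0015,"ax":0,"ay":0,"az":0,"jaw":-1},{"tx":0,"ty":0,"tz":0.0015,"ax":0,"ay":0,"az":0,"jaw":-1},{"tx":0,"ty":0,"tz":0.0015,"ax":0,"ay":0,"az":0,"jaw":-1},{"tx":0,"ty":0,"tz":0.0015,"ax":0,"ay":0,"az":0,"jaw":-1},{"tx":0,"ty":0,"tz":0.0015,"ax":0,"ay":0,"az":0,"jaw":-1},{"tx":0,"ty":0,"tz":0.0015,"ax":0,"ay":0,"az":0,"jaw":-1},{"tx":0,"ty":0,"tz":0.001,"ax":0,"ay":0,"az":0,"jaw":-1},{"tx":0,"ty":0,"tz":0.001,"ax":0,"ay":0,"az":0,"jaw":-1},{"tx":0,"ty":0,"tz":0,"ax":0,"ay":0,"az":0,"jaw":-1}]' 90
```

```text
time: 14.0
ee_pos: [0.4944, -0.2335, 0.1159]
tcp_rot: [180.0, 0.1, 143.2]
wrist_force: [-3.5, 0.7, 8.9]
opening: 0.0248
grasp_force: 90.1
```

```bash
python3 -m handwheel '[{"tx":0,"ty":0,"tz":0.0005,"ax":0,"ay":0,"az":0,"jaw":-1},{"tx":0,"ty":0,"tz":0.0005,"ax":0,"ay":0,"az":0,"jaw":-1},{"tx":0,"ty":0,"tz":0.0005,"ax":0,"ay":0,"az":0,"jaw":-1},{"tx":0,"ty":0,"tz":0.0005,"ax":0,"ay":0,"az":0,"jaw":-1},{"tx":0,"ty":0,"tz":0.0005,"ax":0,"ay":0,"az":0,"jaw":-1},{"tx":0,"ty":0,"tz":0.0005,"ax":0,"ay":0,"az":0,"jaw":-1},{"tx":0,"ty":0,"tz":0.0004,"ax":0,"ay":0,"az":0,"jaw":-1},{"tx":0,"ty":0,"tz":0,"ax":0,"ay":0,"az":0,"jaw":-1},{"tx":0,"ty":0,"tz":0,"ax":0,"ay":0,"az":0,"jaw":-1},{"tx":0,"ty":0,"tz":0,"ax":0,"ay":0,"az":0,"jaw":-1}]' 90
```

```text
time: 15.25
ee_pos: [0.4944, -0.2335, 0.1135]
tcp_rot: [180.0, 0.1, 143.2]
wrist_force: [-5.1, 3.6, 15.5]
opening: 0.025
grasp_force: 91.3
```

```bash
python3 -m handwheel '[{"tx":0.0005,"ty":0,"tz":0,"ax":0,"ay":0,"az":0,"jaw":-1},{"tx":0,"ty":0,"tz":0.0003,"ax":0,"ay":0,"az":0,"jaw":-1},{"tx":0,"ty":0,"tz":0.0003,"ax":0,"ay":0,"az":0,"jaw":-1},{"tx":0,"ty":0,"tz":0.0003,"ax":0,"ay":0,"az":0,"jaw":-1},{"tx":0,"ty":0,"tz":0.0003,"ax":0,"ay":0,"az":0,"jaw":-1},{"tx":0,"ty":0,"tz":0,"ax":0,"ay":0,"az":0,"jaw":-1},{"tx":0,"ty":0,"tz":0,"ax":0,"ay":0,"az":0,"jaw":-1},{"tx":0,"ty":0,"tz":0,"ax":0,"ay":0,"az":0,"jaw":-1},{"tx":0,"ty":0,"tz":0,"ax":0,"ay":0,"az":0,"jaw":-1},{"tx":0,"ty":0,"tz":0,"ax":0,"ay":0,"az":0,"jaw":-1}]' 90
```

```text
time: 16.5
ee_pos: [0.4944, -0.2335, 0.1135]
tcp_rot: [180.0, 0.2, 143.2]
wrist_force: [-6.8, 2.1, 22.9]
opening: 0.0249
grasp_force: 92.2
```

The TCP has stopped at z = 0.1135, within 0.1 mm of the predicted home height, while the push rose to 23 N, so the flange is on the rim. One picture to check.

Run:
```python
from h import *
ims=[]
for n,z,hw in [('scene',.12,(64,48)),('wrist',.105,(100,75))]:
    acc=0
    for i in range(4):
        im,K,E,o=snap(n); acc=acc+im.astype(float)
    im=(acc/4).astype('uint8'); u,v=proj([.4939,-.2324,z],K,E).astype(int); print(u,v)
    ims.append(cv2.resize(im[max(0,v-hw[1]):v+hw[1],u-hw[0]:u+hw[0]],(400,300),interpolation=2))
a=snap('top')[0]; a=cv2.resize(a[60:330,50:450],(400,270))
cv2.imwrite('pics/f.png',np.vstack([np.hstack(ims),np.hstack([a,0*a])])[:,:,::-1])
print(telemetry.get_obs()['wrist_force'],telemetry.get_obs()['ee_pos'])
```

```text
168 111
252 239
[-6.77538317  1.86939276 23.05404133] [ 0.49439659 -0.23349455  0.11349301]
```

View pics/f.png

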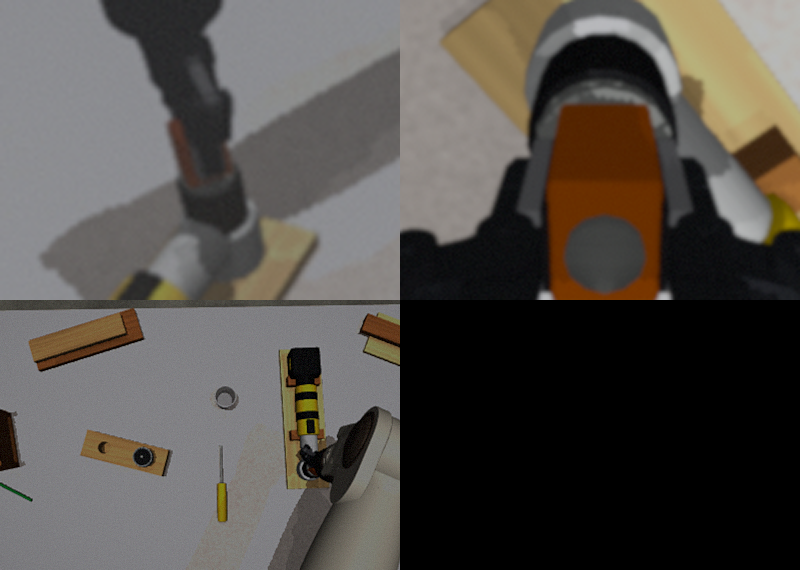

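The picture shows the flange flat on the black rim, with a thin grey disc at about (600,95) in the wrist view and no shank visible. The collar is still gripped, and the hole saw, cup and screwdriver have not moved. Handing in.

```bash
python3 -c "
from workcell import workorder;print(workorder.job_done())"
```

```text
the job is handed in; nothing more can be done
None
```

The cutter is meshed in the chuck with its flange seated flush on the rim, still held by its orange collar and pressed home with about 23 N; the job is handed in.

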